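# Set the rotary board stage to its long line and clamp it

### The job

With a fingertip, push the dial plate of the rotary stage round by its upright post until the index line on the plate lines up with the one long line on the scale collar. Then push the clamp arm over against its stop to lock the stage, leaving the dial lined up. Push gently without gripping anything, and leave the battery, tape roll and motor where they are.

Things in the scene. Friction and masses are not known exactly. Their poses are not given: they have to be found in the camera images.
- stage: Fixed aluminium base plate of the rotary stage, 220 mm (x) by 270 mm (y), 16 mm thick, lying on the bench. Origin: on the bench under the dial's axis; the plate spans own x -110 to 110 mm and y -110 to 160 mm. It carries collar, dial and clamp arm.
- scale: Fixed black scale collar, a disc of radius 102 mm around and under the dial, z 16 to 36 mm above the bench, concentric with the dial. 24 radial white lines on its top, every 15 degrees, start at radius 73 mm: 23 are short (6 mm long, 2.5 mm wide), ONE is long (27 mm long, 4 mm wide): the target. Origin on the dial's vertical axis, 16 mm above the bench; own +x axis points along the long line. Its yaw differs each time.
- scale_line (a point): Inner end of the long target line, on the collar's top, 73 mm from the dial's axis.
- dial_index (a point): Outer end of the index line, at the rim of the dial plate, 70 mm from the dial's axis. The index is the only line on the plate: black, radial, 30 mm long, 4 mm wide.
- dial_post (a point): Top centre of the dial's upright steel post, diameter 12 mm, 30 mm tall (z 42 to 72 mm above the bench), 52 mm from the dial's axis on the side opposite the index line. Push its side to turn the dial.
- dial (a joint): Turn of the dial plate in rad, growing counter-clockwise seen from above; it turns freely either way for a full turn or more (limits at +-6.5) and stays where it is left (friction 0.06 N m, about 1.2 N at the post). The plate is a bare aluminium disc of radius 70 mm, top 42 mm above the bench, with a 36 mm square circuit board fixed at its middle (up to 53 mm above the bench). 0: index along the stage's own +x.
- clamp (a joint): Swing of the clamp arm in rad: 0 fully open, 1.2 locked against its firm stop (an 8 mm steel pin on the base plate, top 38 mm above the bench, between arm and collar), growing counter-clockwise seen from above. It stays where it is left (friction 0.06 N m, about 0.8 N at its post).
- clamp_post (a point): Top centre of the black upright post at the free end of the clamp arm, diameter 12 mm, z 36 to 66 mm above the bench, 75 mm from the arm's pivot. The flat steel arm below it is 14 mm wide, top 36 mm above the bench. Pushing the post counter-clockwise about the pivot locks it.
- clamp_pivot (a point): Top of the clamp arm's vertical pivot, 42 mm above the bench, on the base plate beside the collar (125 mm in the stage's own +y, 30 mm in its +x from the dial's axis).
- battery: Loose blue battery pack 70 by 38 by 22 mm beside the stage, to be left alone. Origin: centre of underside.
- tape: Loose roll of black tape, outer diameter 60 mm, 19 mm tall, beyond the stage, to be left alone. Origin: centre of underside.
- motor: Loose small gear motor, about 70 by 34 by 24 mm, beyond the stage, to be left alone. Origin: centre of underside.

How it is judged:
On the way, in this order (a step that is already met when the one before it is completed fails the run):
1. the dial's index rests within 3.5 mm of the long line while the clamp arm is still open (y of dial_index in the frame of scale between -0.0035 and 0.0035 m and x of dial_index in the frame of scale above 0.05 m and value of joint clamp below 0.6 rad and velocity of joint dial between -0.05 and 0.05 rad/s), for 0.2 s.
2. the clamp arm is pushed over to its stop (value of joint clamp above 1.08 rad), for 0.2 s.
At the end, for the whole second after the job is handed in: The index's outer end lies within 3.5 mm sideways of the long line, the clamp arm stands within 0.12 rad of its stop, and both are at rest (y of dial_index in the frame of scale between -0.0035 and 0.0035 m and x of dial_index in the frame of scale above 0.05 m and value of joint clamp above 1.08 rad and velocity of joint dial between -0.05 and 0.05 rad/s and velocity of joint clamp between -0.05 and 0.05 rad/s); the robot touches nothing.
It fails at once if the dial is gripped or forced (over 35 N) (contact force between any of the fingers, the arm and dial above 35 N).
It fails at once if the clamp arm is gripped or forced (over 35 N) (contact force between any of the fingers, the arm and clamp above 35 N).
It fails at once if a bystander is lifted or moved more than 15 mm (distance of any of battery, tape, motor from where it was at the start of the episode above 0.015 m).
It also fails if it takes over 58 s, if anything falls off the work surface, if the arm or the gripper's body presses on something with over 40 N, if the wrist force passes 120 N, or if a joint passes its speed limit or range.

### The arm

A 6-joint arm with a two-finger parallel gripper is mounted at the origin on the work surface. World frame = base frame: x ahead of the robot, y to its left, z up, the work surface at z = 0. Lengths are in m, angles in rad, forces in N, time in s.
With the tool pointing down it reaches from about 0.325 to 0.925 m from the base axis. Payload 3.1 kg.
Tool frame: the origin (TCP) lies at the very end of the fingers, on their centre line; the grasp point (between the pads) lies 19 mm behind it; x points along the fingers, z is the direction in which the jaws open and shut, and the axes are right-handed (so a half turn about x gives the same grasp; the last joint's range is limited). The gripper opens to 85 mm and grips with 20 to 120 N. Pads are 22 mm wide; open, the fingers measure 114 mm over their backs; the gripper's body (76 mm by 85 mm) begins 54 mm behind the grasp point. The pads swing forward as they close: fully open they stand 13 mm farther back than shut.
Start: joints at [-1.327, 0.217, 1.613, -0, 1.311, -0.112], TCP at [0.218, -0.586, 0.231] pointing down, gripper open.
Joint ranges: [-2.75, 2.75], [-0.78, 2.1], [0.31, 2.55], [-1.13, 4.27], [0.13, 2.63], [-2.58, 2.58]. Speed limits (rad/s): [2.79, 2.79, 3.14, 3.14, 3.14, 3.14].

### API

Orientations are given as [roll, pitch, yaw] about the fixed x, y, z axes, in that order (R = Rz(yaw) Ry(pitch) Rx(roll)).
In Python, from plant import get_obs, snapshot, job_done gives the robot as it stands.
- The arm moves only by the shell command python3 -m pendant 'ROWS' [FORCE]. ROWS is JSON, a list of rows, each a list of 5 numbers: the finger opening in mm, from 0 to 85.4, then the shift along the tool's x, y, z in mm, then the turn about the tool's x in degrees. A call has 1 to 20 rows; each row shifts and turns the commanded pose from where the row before left it, along the tool's axes as they then stand; what a row does not reach is not made up. A row lasts 1/10 s, in which the tool goes at most 50 mm and 8.59 degrees, less where a joint would pass 70% of its speed; a pose out of reach is approached as far as the arm can. A call is refused whole if a number of a shift passes 50 or a number of a turn 8.59, either way. A call with a gripper value outside its range is refused whole. The fingers move at their own pace and stop on an object; FORCE is the grip in N (left out, the last holds). Time passes only in rows, so rows that do not move let the fingers close. It gives the time, the measured TCP pose, the force and the opening at its end, in the units of the state.
- get_obs(): the state, without advancing time (a new reading comes with each control period).
- snapshot(name): name is "scene" or "top" or "wrist"; returns a dict with "img" (384x512x3 uint8, blue, green, red), "fov_y" (degrees; the focal length in pixels is half the picture's height over the tangent of half this angle, whatever the lens; pixels are square), "cx", "cy" (the principal point, pixels), "dist" ([k1, k2, p1, p2, k3] as OpenCV has them; the pictures are not rectified), "extrinsics" (4x4, takes a point from camera to world coordinates); the wrist camera has in their place "mount" (4x4, takes a point from camera to tool coordinates, whose origin is the TCP and whose axes are the tool frame's). Camera axes: x right, y down, z forward; pixel columns grow to the right and rows downward; lengths in m; the calibration is good to about 2 mm. A picture is of the moment at which its call begins: read the wrist's pose just before it. There is no depth.
- job_done(): hands the job in, once; it reports no verdict.
The state is a dict: "time": time; "joint_pos": joint angles; "joint_vel": joint speeds; "joint_efforts": joint torques, N m; "position": TCP position; "eef_rot": TCP orientation; "force": force on the tool from outside, world axes, zero at the start; "wrist_torque": the same for the moment, N m; "opening": opening from 0.0 (shut) to 1.0 (fully open).
Only numpy, scipy, OpenCV 4.12 (cv2) and the standard library are available. Lean on these libraries where they do the work, as an engineer would, in place of code of your own. Each camera call takes 0.05 s, during which the arm holds its last target.

## Working session

There is one attempt and no reset: what is moved stays moved. The work goes in short steps, Python scripts to look and compute and a shell command to move; the robot and the scene stay as the last step left them, time stands still between calls to the robot, and variables do not carry over. Pictures are saved under pics/ and viewed, and the job is handed in when it is done.

```bash
ls; mkdir -p pics; python3 - <<'E'
from plant import get_obs,snapshot
import cv2,numpy as np
o=get_obs();print({k:np.round(v,3).tolist() for k,v in o.items()})
for n in ["scene","top","wrist"]:
    s=snapshot(n);cv2.imwrite(f"pics/{n}0.png",s["img"]);print(n,s["fov_y"],s["cx"],s["cy"],s["dist"]);print(np.round(s.get("extrinsics",s.get("mount")),3).tolist())
E
```

```text
pics
{'time': 0.0, 'joint_pos': [-1.327, 0.218, 1.615, -0.0, 1.311, -0.112], 'joint_vel': [0.001, 0.0, -0.0, -0.001, 0.001, 0.002], 'joint_efforts': [0.001, -39.685, -30.385, -0.0, 0.01, 0.0], 'position': [0.218, -0.585, 0.23], 'eef_rot': [3.038, 1.568, 1.823], 'force': [0.916, -0.442, -0.142], 'wrist_torque': [0.003, 0.018, 0.007], 'opening': 0.999}
scene 49.6929403307595 264.832247618336 184.7313985225511 [-0.09557026  0.          0.          0.          0.        ]
[[0.087, 0.763, -0.641, 1.188], [0.996, -0.061, 0.063, -0.079], [0.009, -0.644, -0.765, 0.772], [0.0, 0.0, 0.0, 1.0]]
top 55.84415742938615 258.58658826665896 189.01924369209672 [-0.09607122  0.          0.          0.          0.        ]
[[0.0, -0.984, 0.178, 0.489], [-1.0, -0.003, -0.016, 0.005], [0.016, -0.178, -0.984, 0.795], [0.0, 0.0, 0.0, 1.0]]
wrist 71.66502310447945 257.2943497502535 190.46437148232383 [-0.05794807  0.          0.          0.          0.        ]
[[-0.0, -0.289, 0.957, -0.141], [0.0, -0.957, -0.289, 0.075], [1.0, 0.0, 0.0, -0.001], [0.0, 0.0, 0.0, 1.0]]
```

View pics/top0.png

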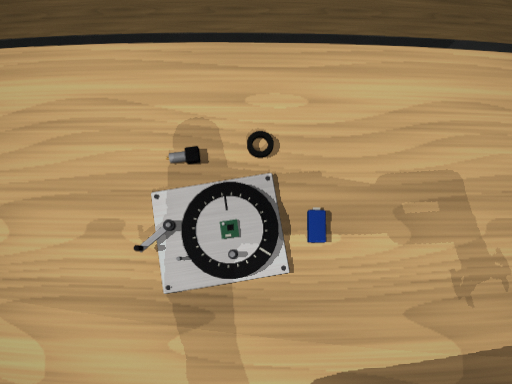

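View pics/scene0.png

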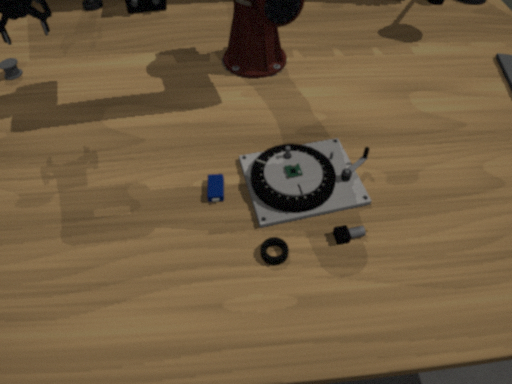

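View pics/wrist0.png

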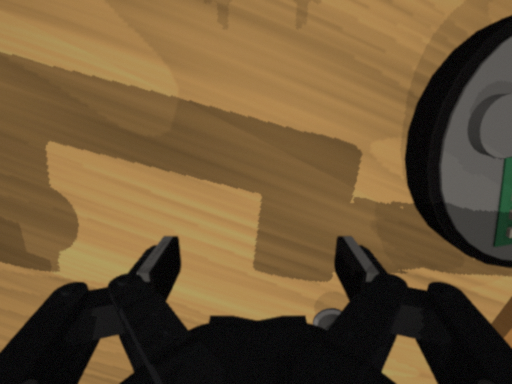

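```bash
cat > h.py <<'E'
import numpy as np,cv2
from plant import get_obs,snapshot
from scipy.spatial.transform import Rotation as Rn
def K(s):
    f=s["img"].shape[0]/2/np.tan(np.radians(s["fov_y"])/2)
    return np.array([[f,0,s["cx"]],[0,f,s["cy"]],[0,0,1.]])
def T_tool(o):
    T=np.eye(4);T[:3,:3]=Rn.from_euler("xyz",o["eef_rot"]).as_matrix();T[:3,3]=o["position"];return T
def grab(n):
    o=get_obs();s=snapshot(n);s["T"]=s["extrinsics"] if n!="wrist" else T_tool(o)@s["mount"];s["T"]=np.array(s["T"]);s["o"]=o;return s
def ray(s,px,z):
    p=np.array(px,float).reshape(-1,1,2)
    u=cv2.undistortPoints(p,K(s),np.array(s["dist"],float)).reshape(-1,2)
    d=np.c_[u,np.ones(len(u))]@s["T"][:3,:3].T;c=s["T"][:3,3]
    return c+d*((z-c[2])/d[:,2])[:,None]
def proj(s,P):
    Ti=np.linalg.inv(s["T"]);P=np.array(P,float).reshape(-1,3)
    return cv2.projectPoints(P,cv2.Rodrigues(Ti[:3,:3])[0],Ti[:3,3],K(s),np.array(s["dist"],float))[0].reshape(-1,2)
E
python3 - <<'E'
from h import *
s=grab("top")
c=s["img"][160:310,120:300];cv2.imwrite("pics/top1.png",cv2.resize(c,None,fx=4,fy=4,interpolation=cv2.INTER_CUBIC))
E
```

```text
(no output)
```

View pics/top1.png

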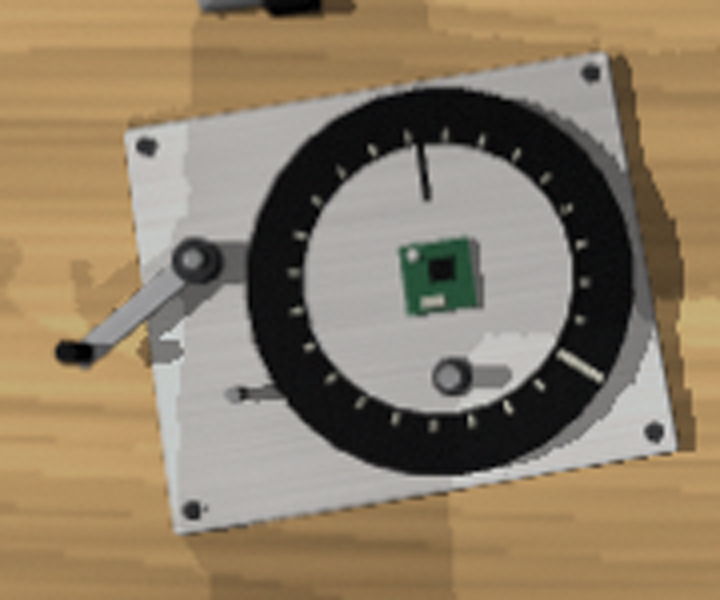

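```bash
python3 - <<'E'
from h import *
s=grab("top");img=s["img"]
def q(u,v):return ((u+.5)/4-.5+120,(v+.5)/4-.5+160)
g=img.max(2);m=(g<60).astype(np.uint8);m[:,:175]=0
cs,h=cv2.findContours(m,cv2.RETR_CCOMP,cv2.CHAIN_APPROX_NONE)
cs=sorted(cs,key=cv2.contourArea,reverse=True)[:4]
for c in cs:
    p=c[:,0,:].astype(float);print(cv2.contourArea(c),p.mean(0))
    for z in(.036,.042):
        w=ray(s,p,z)[:,:2];A=np.c_[2*w,np.ones(len(w))]
        x=np.linalg.lstsq(A,(w**2).sum(1),rcond=None)[0];r=np.sqrt(x[2]+x[0]**2+x[1]**2);res=np.hypot(*(w-x[:2]).T)-r
        print(z,x[:2],r,res.std())
for n,p,z in [("post",q(455,372),.072),("idxo",q(421,143),.042),("idxi",q(428,200),.042),("ln_i",q(558,353),.036),("ln_o",q(603,380),.036),("piv",q(199,258),.042),("cpost",q(67,352),.066),("pin",q(236,394),.038),("c1",q(126,131),.016),("c2",q(604,54),.016),("c3",q(678,449),.016),("c4",q(178,533),.016)]:
    print(n,np.round(ray(s,p,z)[0],4))
E
```

```text
7145.0 [232.31543624 231.80536913]
0.036 [0.54185208 0.05434082] 0.09894119369399339 0.004854787667989801
0.042 [0.54143547 0.05394976] 0.0981589543837144 0.004816405214583227
3794.5 [226.1423221  226.19101124]
0.036 [0.53979137 0.0548155 ] 0.07177581315309861 0.005792713137340253
0.042 [0.53939106 0.05442069] 0.07120834615094002 0.005746915348168595
2697.5 [342.75545852  39.93158661]
0.036 [ 1.00812266 -0.22118362] 0.24367537676992002 0.12017307917400051
0.042 [ 1.00401968 -0.21939635] 0.2417488540391975 0.11922297838122287
518.0 [259.95945946 143.72972973]
0.036 [ 0.72633454 -0.01055257] 0.0286480136981732 0.0007338145924513899
0.042 [ 0.7244594  -0.01043058] 0.028421519538976498 0.0007280129783891283
post [0.4921 0.0427 0.072 ]
idxo [0.6112 0.0634 0.042 ]
idxi [0.581  0.0593 0.042 ]
ln_i [ 0.5021 -0.0087  0.036 ]
ln_o [ 0.4882 -0.032   0.036 ]
piv [0.5502 0.1782 0.042 ]
cpost [0.5007 0.2377 0.066 ]
pin [0.4804 0.1573 0.038 ]
c1 [0.6215 0.2274 0.016 ]
c2 [ 0.6654 -0.0345  0.016 ]
c3 [ 0.452  -0.0725  0.016 ]
c4 [0.4076 0.1903 0.016 ]
```

```bash
python3 - <<'E'
from h import *
o=get_obs();R=T_tool(o)[:3,:3];print(R.round(3).tolist())
d=np.array([.44,-.04,.25])-o["position"];print((R.T@d*1000).round(1))
E
```

```text
[[-0.0, 0.937, 0.348], [0.001, 0.348, -0.937], [-1.0, 0.0, -0.001]]
[ -18.8  398.4 -433.9]
```

```bash
python3 -m pendant '[[0,-2,31,-36,0],[0,-2,31,-36,0],[0,-2,31,-36,0],[0,-2,31,-36,0],[0,-2,31,-36,0],[0,-2,31,-36,0],[0,-2,31,-36,0],[0,-2,31,-36,0],[0,-2,31,-36,0],[0,-2,31,-36,0],[0,-2,31,-36,0],[0,-2,31,-36,0],[0,0,31,-36,0],[0,0,0,0,0],[0,0,0,0,0],[0,0,0,0,0]]' 20
python3 - <<'E'
from h import *
s=grab("wrist");np.save("w1.npy",{k:s[k] for k in s},allow_pickle=True);cv2.imwrite("pics/w1.png",s["img"]);print(s["o"]["position"],s["o"]["joint_pos"],s["o"]["opening"])
E
```

```text
time: 1.85
position: [0.4322, -0.0075, 0.2551]
eef_rot: [-1.031, 1.57, -2.247]
force: [-0.2, -0.1, -0.8]
opening: -0.004
[ 0.43216773 -0.00751993  0.25514468] [-1.79607276e-01 -2.35014389e-01  2.01666029e+00 -6.55353161e-04
  1.36029390e+00  1.03613703e+00] -0.003972226435892253
```

View pics/w1.png

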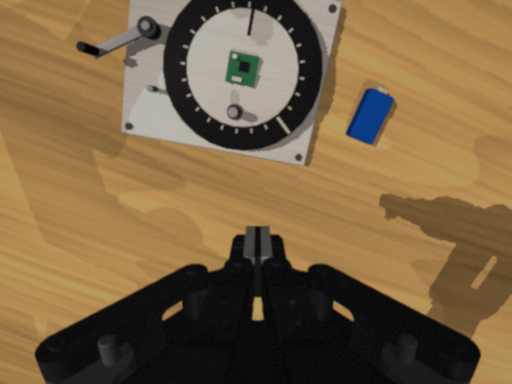

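```bash
python3 -m pendant '[[0,0,0,0,-8],[0,0,0,0,-8],[0,0,0,0,-8],[0,0,0,0,-8],[0,0,0,0,-8],[0,0,0,0,-8],[0,0,0,0,-8],[0,0,0,0,-8],[0,0,0,0,-8],[0,0,0,0,-8],[0,10,-28,40,0],[0,10,-28,40,0],[0,0,0,0,0],[0,0,0,0,0],[0,0,0,0,0]]'
python3 - <<'E'
from h import *
s=grab("wrist");np.save("w2.npy",s,allow_pickle=True);cv2.imwrite("pics/w2.png",cv2.resize(s["img"],None,fx=1.5,fy=1.5,interpolation=cv2.INTER_CUBIC));print(s["o"]["position"],s["o"]["joint_pos"],s["o"]["opening"],T_tool(s["o"])[:3,:3].round(3).tolist())
E
```

```text
time: 3.4
position: [0.5204, -0.0483, 0.2356]
eef_rot: [2.564, 1.57, 2.743]
force: [-0.1, -0.2, 0.3]
opening: -0.003
[ 0.52041206 -0.04830356  0.23556598] [-2.26929794e-01 -5.94514635e-03  1.84845830e+00  7.11051211e-05
  1.29947567e+00 -4.06192961e-01] -0.0031864812769010387 [[-0.0, -0.178, 0.984], [0.0, 0.984, 0.178], [-1.0, 0.0, -0.0]]
```

View pics/w2.png

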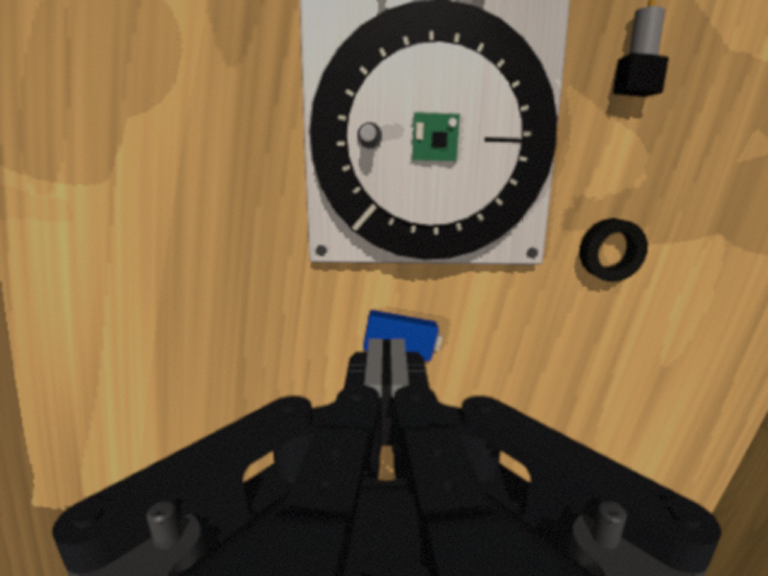

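```bash
cat >> h.py <<'E'
def fitc(w):
    A=np.c_[2*w,np.ones(len(w))];x=np.linalg.lstsq(A,(w**2).sum(1),rcond=None)[0]
    return x[:2],np.sqrt(x[2]+x[0]**2+x[1]**2)
def robust(w):
    for _ in range(6):
        c,r=fitc(w);e=abs(np.hypot(*(w-c).T)-r);w=w[e<max(np.median(e)*3,.0008)]
    return c,r,len(w)
def measure(s,c0,line_ang=None):
    """subpixel polar resampling about dial axis c0; angles of index & line, deg"""
    g=s["img"].max(2).astype(np.float32)
    a=np.radians(np.arange(-180,180,.25))
    out={}
    for nm,z,rr,sg in (("idx",.042,np.arange(.046,.067,.002),-1),("line",.036,np.arange(.083,.098,.002),1)):
        P=[[c0[0]+r*np.cos(t),c0[1]+r*np.sin(t),z] for r in rr for t in a]
        p=proj(s,P).astype(np.float32).reshape(len(rr),len(a),2)
        v=cv2.remap(g,p[...,0],p[...,1],cv2.INTER_LINEAR)
        m=sg*np.median(v,0);m=np.maximum(m-np.median(m),0)
        sm=np.convolve(np.r_[m[-8:],m,m[:8]],np.ones(17),"valid")
        k=int(sm.argmax());i=(np.arange(k-14,k+15))%len(a);w=np.maximum(m[i]-.3*m[i].max(),0)
        out[nm]=np.degrees(a[k])+ (w*np.arange(-14,15)*.25).sum()/w.sum();out[nm+"_pk"]=float(m[i].max())
    return out
E
python3 - <<'E'
from h import *
s=np.load("w2.npy",allow_pickle=True).item();g=s["img"].max(2)
q=lambda u,v:((u+.5)/1.5-.5,(v+.5)/1.5-.5)
m=(g<70).astype(np.uint8);m=cv2.morphologyEx(m,cv2.MORPH_OPEN,np.ones((3,3)))
cs,_=cv2.findContours(m,cv2.RETR_CCOMP,cv2.CHAIN_APPROX_NONE)
for c in sorted(cs,key=cv2.contourArea,reverse=True)[:5]:
    p=c[:,0,:].astype(float);print(cv2.contourArea(c),p.mean(0),[robust(ray(s,p,z)[:,:2]) for z in(.036,.042)])
for n,u,z in [("post",(369,132),.072),("ido",(522,140),.042),("idi",(485,139),.042),("li",(374,207),.036),("lo",(355,229),.036),("c",(312,263),.016),("c",(541,262),.016)]:
    print(n,ray(s,q(*u),z)[0].round(4))
E
```

```text
40879.5 [257.47853881 324.55616438] [(array([ 0.59653552, -0.45947925]), np.float64(0.2998638173523544), 558), (array([ 0.594986  , -0.45094197]), np.float64(0.29458817106239954), 558)]
9705.0 [287.51315789  88.30451128] [(array([0.54188791, 0.05484667]), np.float64(0.08701932205361516), 1064), (array([0.54129984, 0.05433517]), np.float64(0.0854883498689776), 1064)]
1399.5 [408.29752066 165.99173554] [(array([ 0.71818924, -0.00713275]), np.float64(0.029135613430908387), 114), (array([ 0.71449941, -0.00655381]), np.float64(0.028623016771990056), 114)]
940.5 [425.22641509  40.27672956] [(array([0.69122719, 0.1435457 ]), np.float64(0.024916651408281656), 129), (array([0.68801172, 0.14147368]), np.float64(0.02447828094825432), 129)]
348.5 [407.63934426 166.55737705] [(array([ 0.71700163, -0.00699175]), np.float64(0.014534929388816911), 61), (array([ 0.7133327, -0.0064153]), np.float64(0.014279209485736868), 61)]
post [0.4916 0.0471 0.072 ]
ido [0.6113 0.0658 0.042 ]
idi [0.5818 0.0609 0.042 ]
li [ 0.5039 -0.0088  0.036 ]
lo [ 0.491  -0.0301  0.036 ]
c [ 0.4555 -0.0718  0.016 ]
c [ 0.6659 -0.0324  0.016 ]
```

```bash
python3 -m pendant '[[0,20,37,-6,0],[0,20,37,-6,0],[0,40,0,0,0],[0,40,0,0,0],[0,40,0,0,0],[0,20,0,0,0],[0,0,0,0,0],[0,0,0,0,0]]'
python3 - <<'E'
from h import *
s=grab("wrist");np.save("w3.npy",s,allow_pickle=True);cv2.imwrite("pics/w3.png",cv2.resize(s["img"],None,fx=1.5,fy=1.5,interpolation=cv2.INTER_CUBIC));print(s["o"]["position"],s["o"]["joint_pos"],s["o"]["force"])
E
```

```text
time: 4.25
position: [0.4964, 0.0233, 0.0568]
eef_rot: [-0.266, 1.569, -0.084]
force: [0.1, -0.3, 0.1]
opening: -0.0
[0.49643782 0.02327921 0.05677131] [-9.44741428e-02  1.75228440e-01  2.03159350e+00  2.53456579e-05
  9.32746287e-01 -2.75994013e-01] [ 0.13605199 -0.32465484  0.14149197]
```

View pics/w3.png

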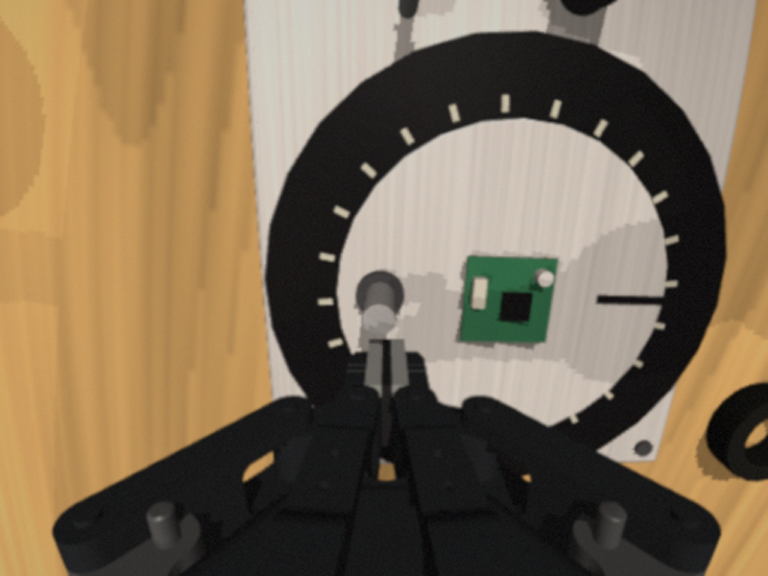

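```bash
python3 -m pendant '[[0,0,3,0,0],[0,0,2,0,0],[0,0,2,0,0],[0,0,3.67,-1.06,4],[0,0,3.67,-1.06,4],[0,0,3.67,-1.06,4],[0,0,3.67,-1.06,4],[0,0,3.67,-1.06,4],[0,0,3.67,-1.06,4],[0,0,3.67,-1.06,4],[0,0,3.67,-1.06,4],[0,0,0,0,0]]'
python3 - <<'E'
from h import *
s=grab("wrist");cv2.imwrite("pics/w4.png",cv2.resize(s["img"],None,fx=1.5,fy=1.5,interpolation=cv2.INTER_CUBIC));print(s["o"]["position"],s["o"]["joint_pos"],s["o"]["force"])
p=s["o"]["position"][:2]-[.5425,.0551];print(np.hypot(*p),np.degrees(np.arctan2(p[1],p[0])),T_tool(s["o"])[:3,:3].round(3).tolist())
print(measure(s,(.5425,.0551)))
E
```

```text
time: 5.5
position: [0.4886, 0.0599, 0.0557]
eef_rot: [0.512, 1.57, 0.136]
force: [0.4, -0.7, 0.1]
opening: 0.005
[0.48864411 0.05985298 0.05571314] [-2.08652689e-02  1.68759555e-01  2.04185580e+00  1.42950532e-04
  9.30251069e-01  3.55716909e-01] [ 0.36926364 -0.73866986  0.05330686]
0.05406521989617386 174.95650738463812 [[0.001, 0.368, 0.93], [0.0, 0.93, -0.368], [-1.0, 0.0, 0.001]]
{'idx': np.float64(-131.50024228402015), 'idx_pk': 159.78125, 'line': np.float64(100.06236239642163), 'line_pk': 8.4951171875}
```

View pics/w4.png

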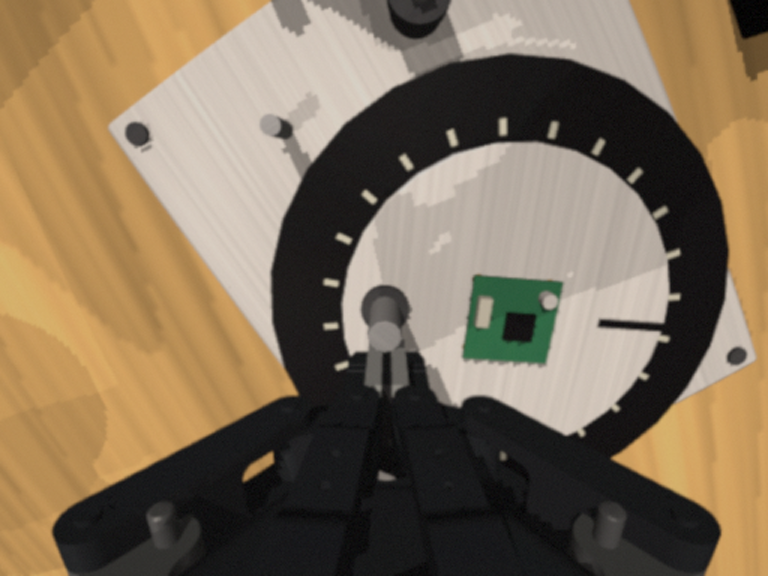

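```bash
python3 -m pendant '[[0,0,3.67,-1.06,4],[0,0,3.67,-1.06,4],[0,0,3.67,-1.06,4],[0,0,3.67,-1.06,4],[0,0,3.67,-1.06,4],[0,0,3.67,-1.06,4],[0,0,3.67,-1.06,4],[0,0,3.67,-1.06,4],[0,0,3.67,-1.06,4],[0,0,3.67,-1.06,4],[0,0,3.67,-1.06,4],[0,0,3.67,-1.06,4],[0,0,3.67,-1.06,4],[0,0,3.67,-1.06,4],[0,0,3.67,-1.06,4],[0,0,3.67,-1.06,4],[0,0,3.67,-1.06,4],[0,0,3.67,-1.06,4],[0,0,0,0,0]]'
python3 - <<'E'
from h import *
s=grab("wrist");np.save("w5.npy",s,allow_pickle=True);cv2.imwrite("pics/w5.png",cv2.resize(s["img"],None,fx=1.5,fy=1.5,interpolation=cv2.INTER_CUBIC));print(s["o"]["position"],s["o"]["joint_pos"],s["o"]["force"])
p=s["o"]["position"][:2]-[.5425,.0551];print(np.hypot(*p),np.degrees(np.arctan2(p[1],p[0])),T_tool(s["o"])[:3,:3].round(3).tolist())
t=grab("top");cv2.imwrite("pics/t5.png",cv2.resize(t["img"][130:310,120:320],None,fx=3,fy=3))
E
```

```text
time: 7.45
position: [0.5291, 0.1091, 0.0552]
eef_rot: [-1.514, 1.57, 3.137]
force: [-0.4, 0.1, 0.2]
opening: 0.0
[0.52914629 0.10910869 0.05515488] [7.33899769e-02 2.61498654e-01 1.92876789e+00 6.37381414e-05
 9.51988036e-01 1.70596774e+00] [-0.3734297   0.13185956  0.17469523]
0.05563506754844318 103.88791548392498 [[-0.001, 0.998, -0.062], [0.0, -0.062, -0.998], [-1.0, -0.001, 0.0]]
```

View pics/w5.png

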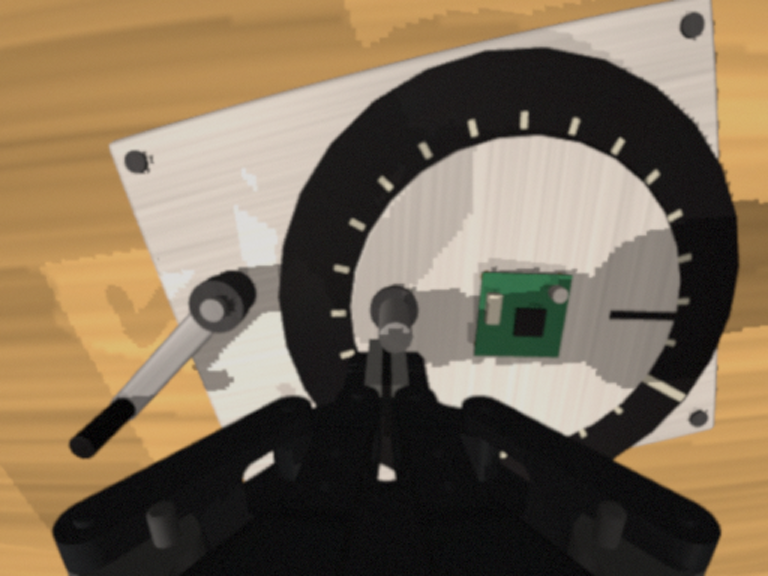

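View pics/t5.png

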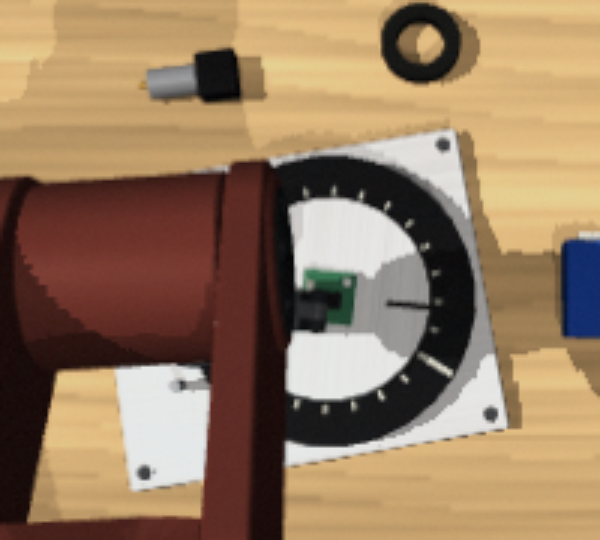

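```bash
cat >> h.py <<'E'
def rel(s,io,ii,li,lo):
    I=ray(s,io,.042)[0][:2];J=ray(s,ii,.042)[0][:2];L=ray(s,li,.036)[0][:2];M=ray(s,lo,.036)[0][:2]
    an=lambda v:np.degrees(np.arctan2(v[1],v[0]))
    u=(I-J)/np.linalg.norm(I-J);w=(M-L)/np.linalg.norm(M-L)
    c1=I-.07*u;c2=L-.073*w
    print("idx",an(u),"line",an(w),"len",np.linalg.norm(I-J),np.linalg.norm(M-L),"axes",c1,c2,"dist io-li",np.linalg.norm(I-L))
    c=(c1+c2)/2;print("via mean axis",an(I-c),an(L-c)); c=c0=np.array([.5425,.0551]);print("via axis0",an(I-c),an(L-c),an(M-c))
E
python3 - <<'E'
from h import *
s=np.load("w5.npy",allow_pickle=True).item()
q=lambda u,v:((u+.5)/1.5-.5,(v+.5)/1.5-.5)
rel(s,q(676,316.5),q(610,315),q(648,379),q(684,399))
E
```

```text
idx -95.21857677546126 line -122.11058410537089 len 0.029854956601052845 0.023812435525525782 axes [0.54198746 0.05549519] [0.54100091 0.05159049] dist io-li 0.03365842511995956
via mean axis -94.95434050630769 -121.63644463715441
via axis0 -95.66799563361457 -121.6659774754061 -121.77123377487713
```

```bash
python3 -m pendant '[[0,0,3.67,-1.06,4],[0,0,3.67,-1.06,4],[0,0,3.67,-1.06,4],[0,0,3.67,-1.06,4],[0,0,2.75,-0.8,3],[0,0,1.85,-0.55,2],[0,0,0,0,0]]'
python3 - <<'E'
from h import *
s=grab("wrist");np.save("w6.npy",s,allow_pickle=True);cv2.imwrite("pics/w6.png",cv2.resize(s["img"][150:310,350:512],None,fx=4,fy=4,interpolation=cv2.INTER_CUBIC)[:600]);print(s["o"]["position"],s["o"]["joint_pos"],s["o"]["force"])
E
```

```text
time: 8.25
position: [0.5488, 0.1104, 0.0551]
eef_rot: [-1.188, 1.57, 3.096]
force: [0.3, -0.7, -0.4]
opening: -0.002
[0.54879134 0.11041842 0.0551174 ] [7.31246757e-02 2.97550013e-01 1.88205323e+00 1.15647795e-04
 9.62785616e-01 2.07210569e+00] [ 0.26091499 -0.66466297 -0.41272217]
```

View pics/w6.png

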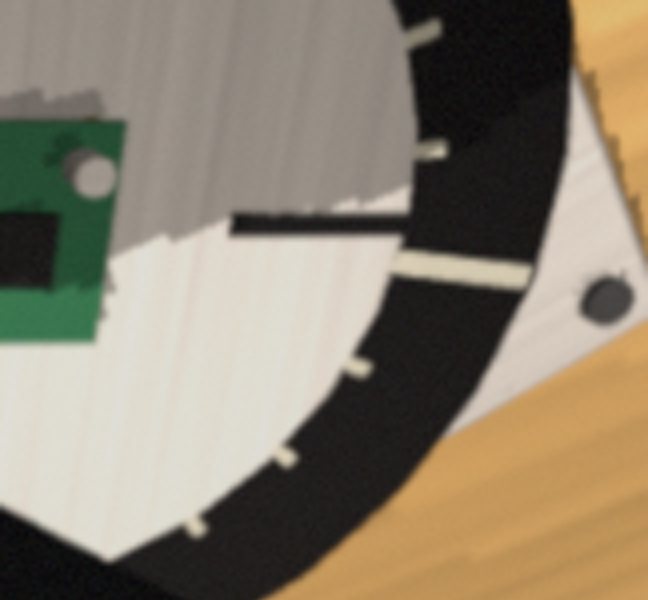

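```bash
python3 - <<'E'
from h import *
s=np.load("w6.npy",allow_pickle=True).item()
q=lambda u,v:((u+.5)/4-.5+350,(v+.5)/4-.5+150)
rel(s,q(408,225),q(230,225),q(396,262),q(529,276))
E
```

```text
idx -114.82918011713575 line -120.95047427688235 len 0.02990866576347434 0.025406865834280017 axes [0.54258288 0.05552867] [0.54097332 0.05447398] dist io-li 0.009760110871807849
via mean axis -114.40768955525672 -121.27545985221026
via axis0 -114.91547193299631 -121.711583717566 -121.51769886474064
```

```bash
python3 -m pendant '[[0,0,2.75,-0.85,3],[0,0,1.85,-0.55,2],[0,0,0.9,-0.28,1],[0,0,0,0,0],[0,0,0,0,0]]'
python3 - <<'E'
from h import *
s=grab("wrist");np.save("w7.npy",s,allow_pickle=True);cv2.imwrite("pics/w7.png",cv2.resize(s["img"][150:300,350:512],None,fx=4,fy=4,interpolation=cv2.INTER_CUBIC)[:600]);print(s["o"]["position"],s["o"]["joint_pos"],s["o"]["force"])
E
```

```text
time: 8.8
position: [0.5545, 0.1095, 0.0552]
eef_rot: [-1.04, 1.57, 3.139]
force: [-2.1, 0.4, 0.7]
opening: 0.003
[0.55449882 0.10954791 0.05515158] [7.08639747e-02 3.07262487e-01 1.86915168e+00 4.73202039e-05
 9.65704805e-01 2.17503608e+00] [-2.06864145  0.40415251  0.74880711]
```

View pics/w7.png

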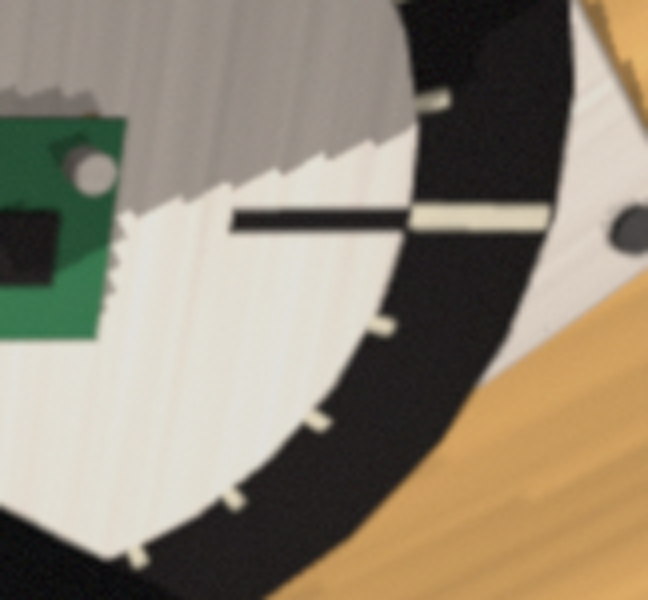

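```bash
python3 - <<'E'
from h import *
s=np.load("w7.npy",allow_pickle=True).item()
q=lambda u,v:((u+.5)/4-.5+350,(v+.5)/4-.5+150)
rel(s,q(408,219),q(232,220),q(412,217),q(548,217))
print(T_tool(s["o"])[:3,:3].round(3).tolist())
E
```

```text
idx -120.50100588556168 line -120.88780998675973 len 0.02950072838828073 0.02488456722838374 axes [0.54299396 0.05560399] [0.5405896 0.0541595] dist io-li 0.005762038382627385
via mean axis -119.9434239953288 -121.3978812949213
via axis0 -120.36064846668903 -121.77385341809065 -121.55266381519499
[[-0.001, 0.861, -0.508], [0.0, -0.508, -0.861], [-1.0, -0.0, 0.0]]
```

```bash
python3 -m pendant '[[0,0,0.75,-0.2,0.8],[0,0,0,0,0],[0,0,0,0,0],[0,0,-10,0,0],[0,0,-15,0,0],[0,-40,0,0,0],[0,-40,0,0,0],[0,-20,-20,0,-8],[0,0,-30,0,-8],[0,0,0,0,-8],[0,0,0,0,-8],[0,0,0,0,-8],[0,0,0,0,-8],[0,0,0,0,-8],[0,0,0,0,-8],[0,0,0,0,-6],[0,0,0,0,0],[0,0,0,0,0]]'
python3 - <<'E'
from h import *
s=grab("wrist");np.save("w8.npy",s,allow_pickle=True);cv2.imwrite("pics/w8.png",cv2.resize(s["img"],None,fx=1.5,fy=1.5,interpolation=cv2.INTER_CUBIC)[:600]);print(s["o"]["position"],s["o"]["joint_pos"],s["o"]["force"])
print(T_tool(s["o"])[:3,:3].round(3).tolist())
t=grab("top");np.save("t8.npy",t,allow_pickle=True);cv2.imwrite("pics/t8.png",cv2.resize(t["img"][130:310,110:310],None,fx=3,fy=3))
E
```

```text
time: 10.65
position: [0.4891, 0.1451, 0.1553]
eef_rot: [1.392, 1.571, 0.493]
force: [-0.5, 0.1, 0.0]
opening: 0.003
[0.48906681 0.14514612 0.15534255] [1.50798315e-01 5.27951870e-02 1.94826052e+00 9.99910959e-05
 1.14028164e+00 1.04970833e+00] [-0.48897865  0.07900194  0.03063688]
[[0.0, 0.783, 0.622], [0.0, 0.622, -0.783], [-1.0, 0.0, 0.0]]
```

View pics/w8.png

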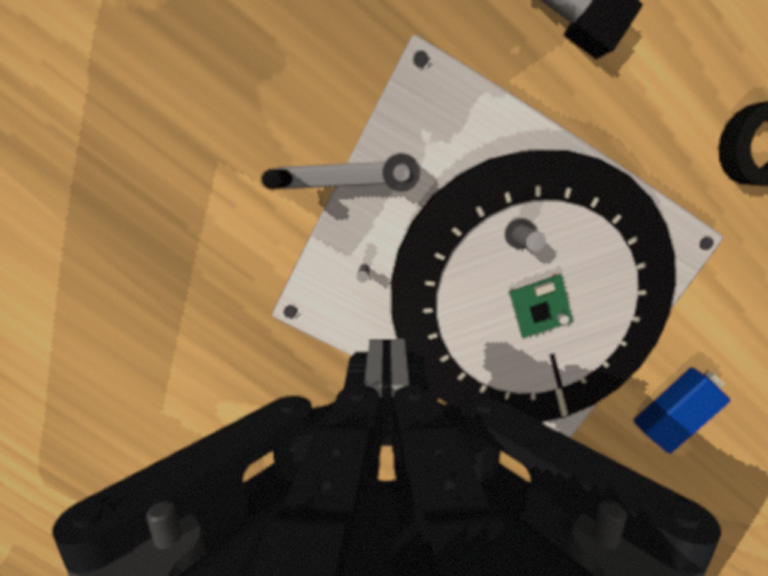

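View pics/t8.png

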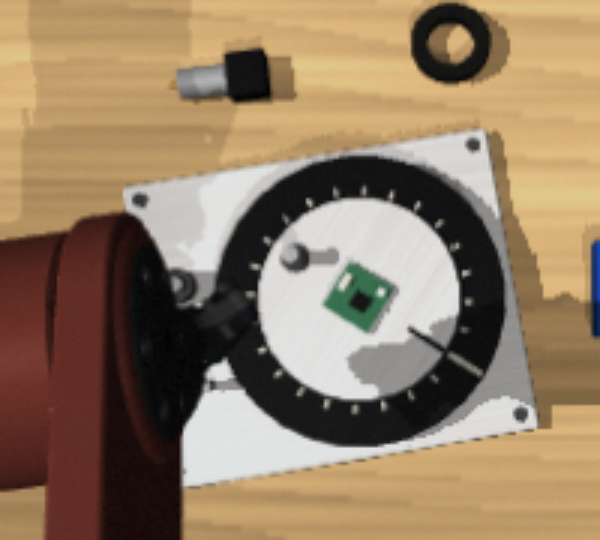

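```bash
python3 - <<'E'
from h import *
s=np.load("w8.npy",allow_pickle=True).item();t=np.load("t8.npy",allow_pickle=True).item()
a=cv2.resize(s["img"][220:290,340:400],None,fx=7,fy=7,interpolation=cv2.INTER_CUBIC);b=cv2.resize(t["img"][232:262,240:276],None,fx=10,fy=10,interpolation=cv2.INTER_CUBIC)
c=np.zeros((490,800,3),np.uint8);c[:490,:420]=a;c[:300,430:790]=b;cv2.imwrite("pics/z8.png",c)
q=lambda u,v:((u+.5)/1.5-.5,(v+.5)/1.5-.5)
for n,p,z in [("cpost",q(272,180),.066),("cbase",q(288,178),.036),("piv",q(402,172),.042),("pin",q(363,269),.038)]: print(n,ray(s,p,z)[0].round(4))
E
```

```text
cpost [0.5018 0.2385 0.066 ]
cbase [0.5032 0.2371 0.036 ]
piv [0.551  0.1828 0.042 ]
pin [0.4861 0.1635 0.038 ]
```

View pics/z8.png

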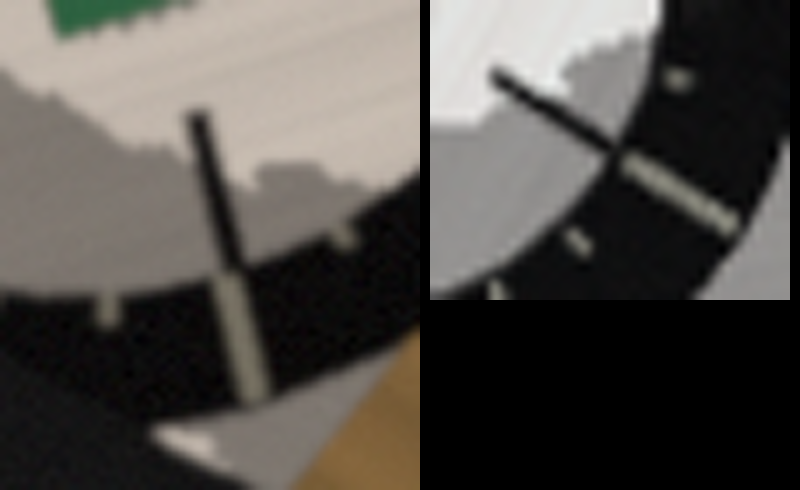

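```bash
python3 - <<'E'
from h import *
s=np.load("w8.npy",allow_pickle=True).item();t=np.load("t8.npy",allow_pickle=True).item()
q=lambda u,v:((u+.5)/7-.5+340,(v+.5)/7-.5+220)
rel(s,q(236,265),q(197,113),q(230,277),q(257,400))
q=lambda u,v:((u+.5)/10-.5+240,(v+.5)/10-.5+232)
rel(t,q(186,150),q(64,75),q(196,160),q(305,226))
E
```

```text
idx -121.29924228868245 line -122.8806888343083 len 0.02827629898454729 0.02470130206557524 axes [0.54305452 0.05655347] [0.54321166 0.05260086] dist io-li 0.006270319780223752
via mean axis -122.21607129235693 -122.00623306480216
via axis0 -121.53460871726844 -121.38221796952064 -121.75443085456402
idx -121.33708103495783 line -121.01139085120994 len 0.029481848651936808 0.026321607757461944 axes [0.54108706 0.0531785 ] [0.54035829 0.05378966] dist io-li 0.002903744263172648
via mean axis -120.95265406330421 -121.3804464258318
via axis0 -121.50135044878596 -121.89519797554321 -121.66613559765156
```

```bash
python3 -m pendant '[[0,0,31,-22,0],[0,0,31,-22,0],[0,0,31,-21,0],[0,0,0,0,0],[0,40,0,0,0],[0,40,0,0,0],[0,25,0,0,0],[0,0,0,0,0],[0,0,0,0,0]]'
python3 - <<'E'
from h import *
s=grab("wrist");cv2.imwrite("pics/w9.png",cv2.resize(s["img"],None,fx=1.5,fy=1.5,interpolation=cv2.INTER_CUBIC)[:600]);print(s["o"]["position"],s["o"]["joint_pos"],s["o"]["force"])
E
```

```text
time: 11.65
position: [0.5216, 0.2531, 0.0503]
eef_rot: [-1.779, 1.57, -2.677]
force: [0.0, -0.1, 1.1]
opening: 0.004
[0.52155026 0.25305073 0.0502821 ] [ 3.30752670e-01  3.41350634e-01  1.83490524e+00 -1.64180984e-04
  9.66342050e-01  1.22897360e+00] [ 0.02247115 -0.11099301  1.1205571 ]
```

View pics/w9.png

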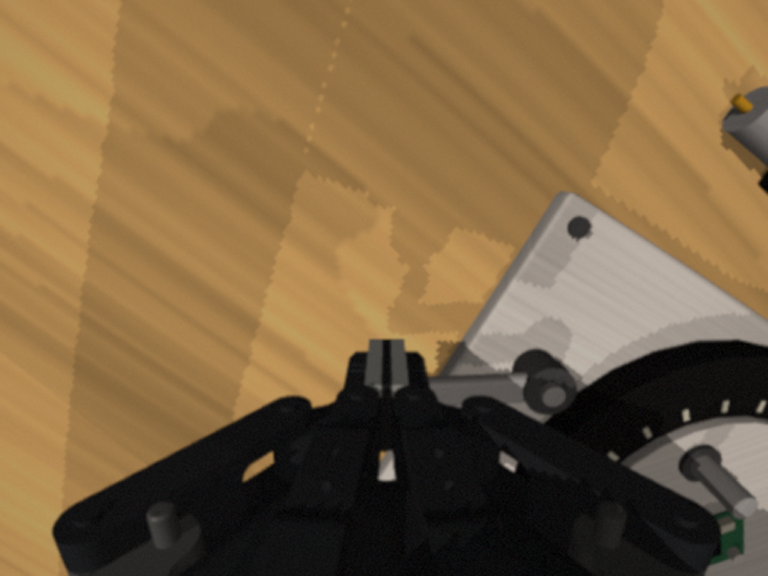

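```bash
python3 -m pendant '[[0,0,-3,0,0],[0,0,-3,0,0],[0,0,-2,0,0],[0,0,-3.9,-0.8,-3],[0,0,-3.9,-0.8,-3],[0,0,-3.9,-0.8,-3],[0,0,-3.9,-0.8,-3],[0,0,-3.9,-0.8,-3],[0,0,-3.9,-0.8,-3],[0,0,-3.9,-0.8,-3],[0,0,-3.9,-0.8,-3],[0,0,-3.9,-0.8,-3],[0,0,-3.9,-0.8,-3],[0,0,0,0,0]]'
python3 - <<'E'
from h import *
s=grab("wrist");cv2.imwrite("pics/w10.png",cv2.resize(s["img"],None,fx=1.5,fy=1.5,interpolation=cv2.INTER_CUBIC)[:600]);print(s["o"]["position"],s["o"]["joint_pos"],s["o"]["force"])
p=s["o"]["position"][:2]-[.551,.1828];print(np.hypot(*p),np.degrees(np.arctan2(p[1],p[0])))
t=grab("scene");cv2.imwrite("pics/s10.png",cv2.resize(t["img"][100:260,200:400],None,fx=3,fy=3))
E
```

```text
time: 13.1
position: [0.4858, 0.2229, 0.051]
eef_rot: [0.662, 1.57, 0.288]
force: [0.5, 0.1, -1.1]
opening: -0.002
[0.48580425 0.22288057 0.05099669] [ 2.98801343e-01  2.56652093e-01  1.94495899e+00 -1.55642982e-05
  9.38794201e-01  6.72887083e-01] [ 0.51757507  0.11664727 -1.06683322]
0.07653063410111977 148.4179305264876
```

View pics/w10.png

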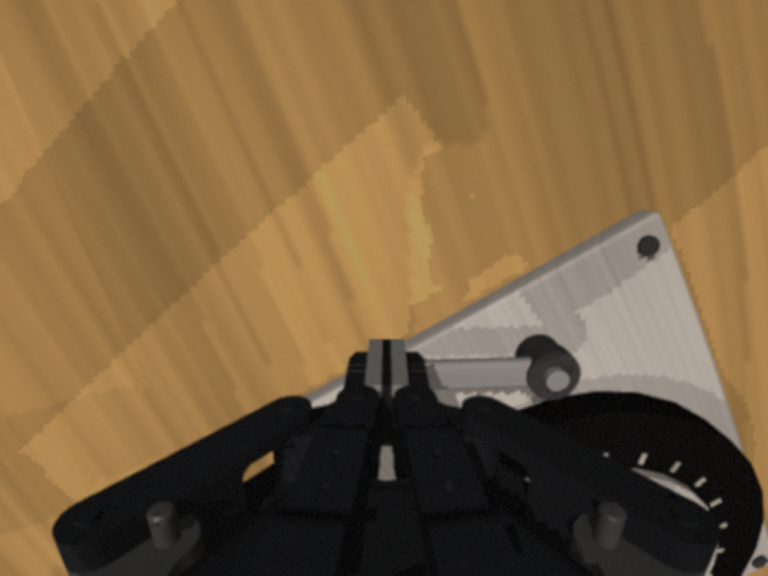

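View pics/s10.png

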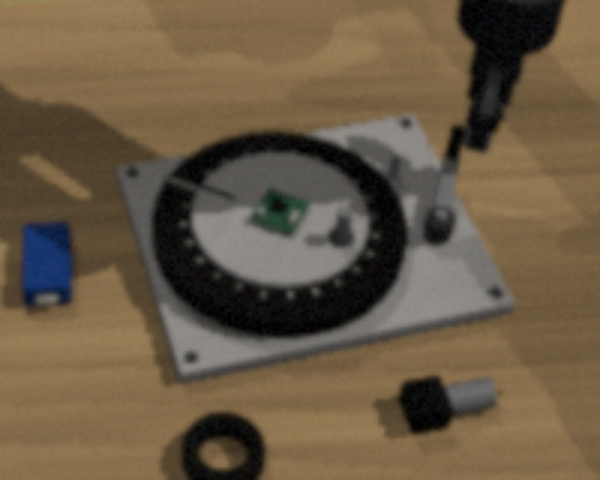

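```bash
python3 -m pendant '[[0,0,-3.9,-0.8,-3],[0,0,-3.9,-0.8,-3],[0,0,-3.9,-0.8,-3],[0,0,-3.9,-0.8,-3],[0,0,-3.9,-0.8,-3],[0,0,-3.9,-0.8,-3],[0,0,0,0,0]]'; python3 -m pendant '[[0,0,-1.95,-0.4,-1.5],[0,0,-1.3,-0.3,-1],[0,0,0,0,0]]'
```

```text
time: 13.9
position: [0.4755, 0.2014, 0.0505]
eef_rot: [0.483, 1.571, 0.423]
force: [-0.6, 0.0, -0.3]
opening: -0.001
time: 14.2
position: [0.4746, 0.1983, 0.0504]
eef_rot: [0.233, 1.571, 0.217]
force: [0.2, 0.2, 0.9]
opening: -0.0
```

```bash
python3 -m pendant '[[0,0,-1.3,-0.3,-1],[0,0,-1.3,-0.3,-1],[0,0,-1.3,-0.3,-1],[0,0,0,0,0]]'; python3 - <<'E'
from h import *
s=grab("wrist");cv2.imwrite("pics/w11.png",s["img"]);t=grab("scene");cv2.imwrite("pics/s11.png",cv2.resize(t["img"][100:260,240:440],None,fx=4,fy=4)[:600])
E
```

```text
time: 14.6
position: [0.4736, 0.1942, 0.0503]
eef_rot: [-2.072, 1.571, -2.035]
force: [-1.1, -0.8, -0.1]
opening: -0.002
```

View pics/s11.png

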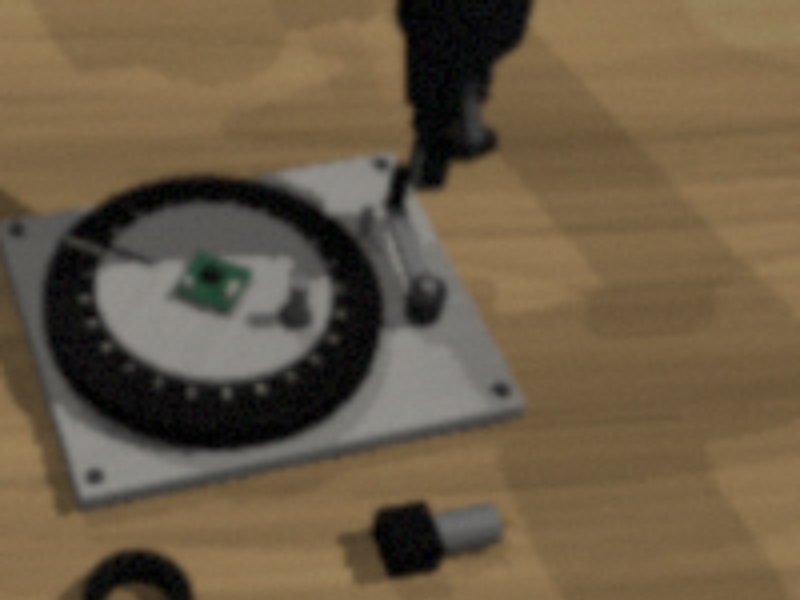

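```bash
for i in 1; do python3 -m pendant '[[0,0,-1.3,-0.3,-1],[0,0,-1.3,-0.3,-1],[0,0,0,0,0]]'; done; python3 -m pendant '[[0,0,-1.3,-0.3,-1],[0,0,0,0,0]]'
```

```text
time: 15.0
position: [0.473, 0.1916, 0.0502]
eef_rot: [-2.591, 1.57, -2.519]
force: [0.2, -0.0, -0.7]
opening: -0.001
time: 15.2
position: [0.4728, 0.1903, 0.0502]
eef_rot: [-2.588, 1.571, -2.499]
force: [0.4, -0.1, -0.1]
opening: 0.003
```

```bash
python3 -m pendant '[[0,0,-1.3,-0.3,-1],[0,0,0,0,0]]';python3 -m pendant '[[0,0,-1.3,-0.2,-1],[0,0,0,0,0]]'; python3 -m pendant '[[0,0,-1,-0.2,-1],[0,0,0,0,0]]'
```

```text
time: 15.4
position: [0.4727, 0.189, 0.0502]
eef_rot: [-2.509, 1.571, -2.402]
force: [0.3, 0.7, -0.7]
opening: -0.001
time: 15.6
position: [0.4726, 0.1877, 0.0503]
eef_rot: [-2.727, 1.571, -2.603]
force: [0.1, 0.6, -0.4]
opening: 0.001
time: 15.8
position: [0.4725, 0.1867, 0.0503]
eef_rot: [-2.857, 1.571, -2.715]
force: [-0.6, 0.7, -0.4]
opening: 0.005
```

```bash
python3 -m pendant '[[0,0,-1.3,-0.2,-1],[0,0,0,0,0]]';python3 -m pendant '[[0,0,-1.3,-0.2,-1],[0,0,0,0,0]]'; python3 -m pendant '[[0,0,-1.3,-0.2,-1],[0,0,0,0,0]]'; python3 - <<'E'
from h import *
t=grab("scene");cv2.imwrite("pics/s12.png",cv2.resize(t["img"][120:200,300:380],None,fx=7,fy=7,interpolation=cv2.INTER_CUBIC))
E
```

```text
time: 16.0
position: [0.4724, 0.1855, 0.0503]
eef_rot: [2.7, 1.57, 2.859]
force: [-1.1, 0.5, 0.0]
opening: 0.003
time: 16.2
position: [0.4722, 0.1853, 0.0503]
eef_rot: [1.639, 1.568, 1.815]
force: [-0.6, 4.9, 0.3]
opening: -0.001
time: 16.4
position: [0.4721, 0.1851, 0.0503]
eef_rot: [1.546, 1.566, 1.739]
force: [-2.6, 8.7, 0.1]
opening: 0.003
```

View pics/s12.png

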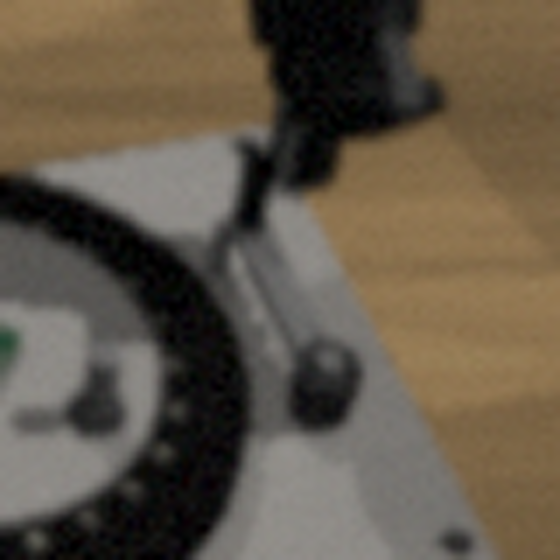

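```bash
python3 -m pendant '[[0,0,0,0,0],[0,0,0,0,0],[0,0,0,0,0],[0,0,2,0,0],[0,0,8,0,0],[0,0,20,0,0],[0,-40,0,0,0],[0,-40,0,0,0],[0,-40,0,0,0],[0,0,0,-40,0],[0,0,0,-40,0],[0,0,0,0,0],[0,0,0,0,0],[0,0,0,0,0]]'; python3 - <<'E'
from h import *
s=grab("wrist");np.save("w13.npy",s,allow_pickle=True);cv2.imwrite("pics/w13.png",cv2.resize(s["img"],None,fx=1.5,fy=1.5));t=grab("top");np.save("t13.npy",t,allow_pickle=True);cv2.imwrite("pics/t13.png",cv2.resize(t["img"][130:310,110:310],None,fx=3,fy=3,interpolation=cv2.INTER_CUBIC))
E
```

```text
time: 17.85
position: [0.3898, 0.1972, 0.171]
eef_rot: [-0.081, 1.568, 0.112]
force: [0.8, -0.4, 1.2]
opening: 0.001
```

View pics/w13.png

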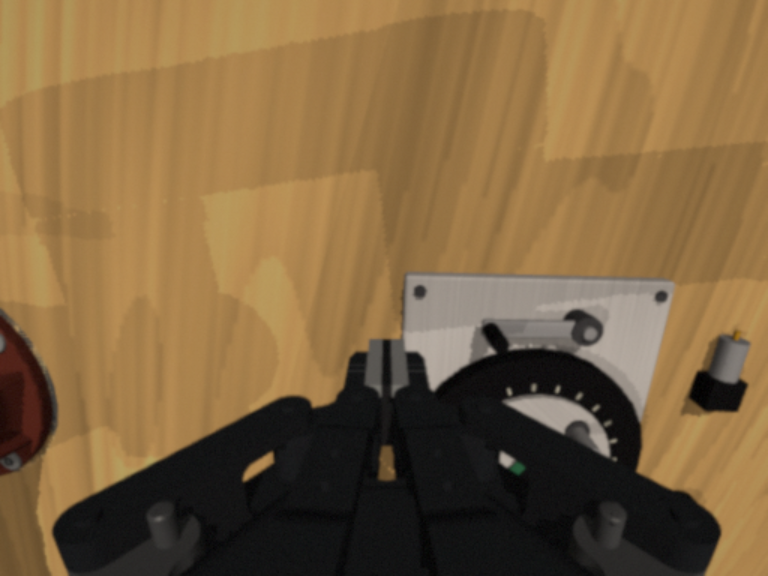

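View pics/t13.png

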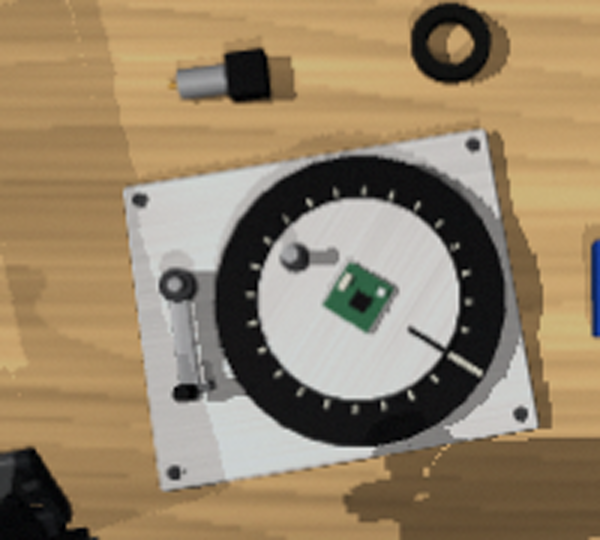

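```bash
python3 - <<'E'
from h import *
t=np.load("t13.npy",allow_pickle=True).item();t0=np.load("t8.npy",allow_pickle=True).item()
q=lambda u,v:((u+.5)/3-.5+110,(v+.5)/3-.5+130)
P=ray(t,q(178,284),.042)[0];C=ray(t,q(183,393),.066)[0];d=(C-P)[:2];print(P,C,np.hypot(*d),np.degrees(np.arctan2(d[1],d[0]))%360)
a=t["img"][180:285,215:290].astype(int);b=t0["img"][180:285,215:290].astype(int);print("dial-area diff",abs(a-b).mean())
c=cv2.resize(t["img"][232:262,240:276],None,fx=15,fy=15,interpolation=cv2.INTER_CUBIC);cv2.imwrite("pics/z13.png",c)
E
```

```text
[0.5497501  0.17896351 0.042     ] [0.4756285  0.16741985 0.066     ] 0.07501512486387961 188.85210859575378
dial-area diff 20.198349206349206
```

View pics/z13.png

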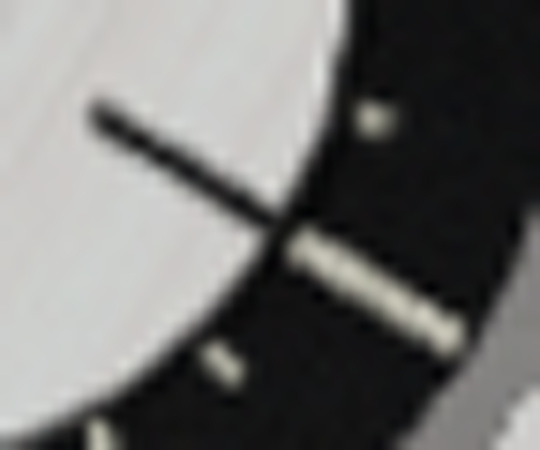

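The dial is lined up, the clamp arm is against its pin (measured at 188.9° in the world frame, where I expected about 187°), and the robot is clear of everything. I'm handing in.

```bash
python3 - <<'E'
from h import *
t=np.load("t13.npy",allow_pickle=True).item()
q=lambda u,v:((u+.5)/15-.5+240,(v+.5)/15-.5+232)
rel(t,q(280,226),q(97,112),q(297,240),q(458,338))
from plant import job_done
print(job_done())
E
```

```text
idx -121.6756893089865 line -121.14576343932265 len 0.029589228147217306 0.025955768816462724 axes [0.54133766 0.05285937] [0.54053933 0.05332103] dist io-li 0.003033248412327481
via mean axis -121.29835914767146 -121.50755523931613
via axis0 -121.5276313015265 -121.72064853624359 -121.57363324456729
the job is handed in; nothing more can be done
None
```

I turned the dial about 130° clockwise by its post with closed fingers, until its index met the long line. I then pushed the clamp arm over to its stop, backed away clear of everything and handed the job in at about 18 s of the 58 s allowed. No verdict was reported.

- **Dial:** In the last top view the index and the long line agree to about 0.2° about the axis (0.5° comparing the two line directions). That is at most about 0.7 mm at the rim, against the 3.5 mm allowed. A check before I pushed the clamp agreed about the axis to within 0.5°. One line-direction estimate in an oblique wrist view was 1.6° off, which I put down to picking pixels on a short line.
- **Clamp:** The push force rose from about 1 N to about 9 N as the arm stopped moving. After I backed away, the arm measured 188.9° in the world frame, lying against the pin. The open position I measured (130–131.5°) plus 1.2 rad would have put the stop nearer 200°. I did not resolve that difference: I relied on the pin contact and the force rise, and assumed the arm did not start fully open.
- **Forces:** Readings at the end of each move stayed below about 10 N, against the 35 N limit.
- **Bystanders:** The robot never went near the battery, tape roll or motor. They look unmoved in the last views, though I did not measure their positions again.
- **Image difference:** A raw image difference over the dial area, before and after the clamp push, came out at 20 grey levels. I took this to be shadows moving with the arm, because the line positions themselves did not change.

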